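# Fit the spindle of a wire-reel stand by feel and load the reel

### The job

Set up the wire stand: take the steel spindle out of the wooden block, feel with its pin over the stand's black plate for the unmarked hole, and seat it fully home, upright with its collar down on the plate. Then lower the reel of copper wire gently over the spindle so that it lies flat on the collar, and let go. Never press hard on the stand, and leave the thread spool, glue stick, paint bottle and pliers where they are.

Things in the scene. Friction and masses are not known exactly. Their poses are not given: they have to be found in the camera images.
- stand: Fixed reel stand: brown wooden frame 170 x 170 x 27 mm round a 100 x 100 mm opening; origin under its centre, axes along its sides. The black plate in it has its top 22 mm above the origin. One unmarked black blind hole, 11.5 mm wide, 13.5 mm deep, was drilled straight down into the plate by eye: its centre may be anywhere up to 10 mm off the stand's middle along x and up to 10 mm along y.
- spindle_grip (a point): Grasp point on the axis of the loose steel spindle (0.1 kg, 73 mm long, round), z up along it. From below: a pin 10 mm thick, 12 mm long, its last 3 mm tapering to a flat 6 mm tip; a collar 34 mm wide, 6 mm thick; a post 12 mm thick, 55 mm long. This point is 48 mm above the tip, 30 mm above the collar. It starts upright in the block, collar on the block's top; the pin lifts straight out.
- spindle_collar (a point): Point on the spindle's axis at the underside of its collar, where the pin begins, 12 mm above the pin's tip; z up along the axis. With the pin fully home this point is level with the top of the black plate, 22 mm above the stand's origin.
- block: Fixed pale wooden storage block, 50 x 104 x 30 mm (x, y, z), origin under its centre. The spindle stands in the hole 30 mm from the centre towards -y; two short brass dowels stick out of the top by up to 13 mm, at the centre and 30 mm towards +y.
- reel_center (a point): Centre of the loose reel of copper wire (0.2 kg), half-way up on its axis: white flanges 58 mm in diameter, 36 mm high, standing on its flat end on the desk, with a bore 18 mm wide right through along z. Grasp it across the flanges from above.
- red_spool: Bystander, loose: red thread spool 28 mm in diameter, 38 mm high; origin at the desk, about 8 mm from its axis.
- glue_stick: Bystander, loose: yellow glue stick 23 mm in diameter, 89 mm high, standing; origin at its foot.
- orange_paint: Bystander, loose: orange paint bottle 38 mm in diameter, 75 mm high, standing; origin at its foot.
- pliers: Bystander, loose: small pliers with purple handles lying flat, 154 x 47 x 14 mm; origin at the middle of the underside, x along the pliers.
There are look-alikes about, which are no part of the job. There is more than one size of the part that bears spindle_grip; the job needs the smaller. There is more than one size of the part that bears reel_center; the job needs the larger.

How it is judged:
On the way:
1. the spindle's pin is fully home in the plate's hole: upright, collar down on the black plate (z of spindle_collar in the frame of stand between 0.019 and 0.0245 m and horizontal distance between spindle_collar and stand below 0.025 m and angle between spindle_collar's own z axis and vertical below 0.08 rad), for 0.2 s.
At the end, for the whole second after the job is handed in: Spindle upright (0.08 rad) with its collar down on the black plate (within 2.5 mm), within 25 mm of the stand's middle; reel over the spindle (axes within 6 mm), level (0.08 rad), resting on the collar (within 3 mm); both at rest (all of step 1 and horizontal distance between reel_center and spindle_collar below 0.006 m and z of reel_center in the frame of stand between 0.043 and 0.0495 m and angle between reel_center's own z axis and vertical below 0.08 rad and linear speed of each of reel, spindle below 0.02 m/s); the robot touches nothing.
It fails at once if the spindle is pressed on the stand with more than 40 N (contact force between spindle and stand above 40 N).
It fails at once if the reel is pressed or dropped on the stand or spindle with more than 40 N (contact force between reel and stand above 40 N or contact force between reel and spindle above 40 N).
It fails at once if the thread spool, glue stick, paint bottle or pliers is displaced by more than 15 mm (distance of any of red_spool, glue_stick, orange_paint, pliers from where it was at the start of the episode above 0.015 m).
It also fails if it takes over 72 s, if anything falls off the work surface, if the arm or the gripper's body presses on something with over 40 N, if the wrist force passes 120 N, or if a joint passes its speed limit or range.

### The arm

A 6-joint arm with a two-finger parallel gripper is mounted at the origin on the work surface; the furniture and walls round the work are solid. World frame = base frame: x ahead of the robot, y to its left, z up, the work surface at z = 0. Lengths are in m, angles in rad, forces in N, time in s.
With the tool pointing down it reaches from about 0.275 to 0.875 m from the base axis. Payload 12.5 kg.
Tool frame: the origin (TCP) lies on the front face of the gripper's body, between the roots of the fingers; the fingertips stand 73 mm ahead of it and the grasp point (between the pads) lies 54 mm ahead of it; z points along the fingers, y is the line along which they close (so a half turn about z gives the same grasp; the last joint's range is limited). The gripper opens to 85 mm and grips with 20 to 120 N. Pads are 22 mm wide; open, the fingers measure 114 mm over their backs; the gripper's body (76 mm by 85 mm) begins 54 mm behind the grasp point. The pads swing forward as they close: fully open they stand 13 mm farther back than shut.
Start: joints at [1.258, 0.351, 1.652, -0, 1.139, -0.085], TCP at [0.124, 0.536, 0.304] pointing down, gripper open.
Joint ranges: [-2.75, 2.75], [-0.79, 2.1], [0.01, 2.65], [-1.57, 4.71], [0.07, 3.14], [-2.87, 2.87]. Speed limits (rad/s): [2.22, 2.22, 2.79, 3.14, 3.14, 3.14].

### API

Orientations are given as a unit quaternion [x, y, z, w].
In Python, from bench import sensors, viewer, r gives the robot as it stands.
- The arm moves only by the shell command python3 -m crank 'ROWS' [FORCE]. ROWS is JSON, a list of rows, each a list of 3 entries, a list of its own where there are three numbers: the closure, from 0 (fully open) to 1 (shut), then the shift along the tool's x, y, z in cm, then the turn about the tool's z in rad. A call has 1 to 20 rows; each row shifts and turns the commanded pose from where the row before left it, along the tool's axes as they then stand; what a row does not reach is not made up. A row lasts 1/8 s, in which the tool goes at most 62.5 mm and 10.7 degrees, less where a joint would pass 70% of its speed; a pose out of reach is approached as far as the arm can. A call is refused whole if a number of a shift passes 6.25 or a number of a turn 0.188, either way. A call with a gripper value outside its range is refused whole. The fingers move at their own pace and stop on an object; FORCE is the grip in N (left out, the last holds). Time passes only in rows, so rows that do not move let the fingers close. It gives the time, the measured TCP pose, the force, the opening and the grip force at its end, in the units of the state.
- sensors.get_obs(): the state, without advancing time (a new reading comes with each control period).
- viewer.grab_frame(name): name is "side" or "top"; returns a dict with "color" (400x640x3 uint8, red, green, blue), "intrinsics" (3x3 intrinsics, pixels), "T" (4x4, takes a point from camera to world coordinates). Camera axes: x right, y down, z forward; pixel columns grow to the right and rows downward; lengths in m; the calibration is good to about 2 mm. A picture is of the moment at which its call begins. There is no depth.
- r.job_done(): hands the job in; it is judged then, once.
The state is a dict: "clock": time; "joint_positions": joint angles; "qd": joint speeds; "joint_torque": joint torques, N m; "ee_pos": TCP position; "ee_rot": TCP orientation; "wrist_force": force on the tool from outside, world axes, zero at the start; "moment": the same for the moment, N m; "grip_width": opening from 0.0 (shut) to 1.0 (fully open); "finger_force": force on a finger pad.
Only numpy, scipy, OpenCV 4.12 (cv2) and the standard library are available. Lean on these libraries where they do the work, as an engineer would, in place of code of your own. Each camera call takes 0.05 s, during which the arm holds its last target. There are 200 camera calls.

## Working session

There is one attempt and no reset: what is moved stays moved. The work goes in short steps, Python scripts to look and compute and a shell command to move; the robot and the scene stay as the last step left them, time stands still between calls to the robot, and variables do not carry over. Pictures are saved under pics/ and viewed, at most 12 in all, crops included, and the job is handed in when it is done.

```bash
mkdir -p pics; cat > h.py <<'E'
import numpy as np, cv2
from bench import sensors, viewer, r
def grab(n,f):
    d=viewer.grab_frame(n); cv2.imwrite(f'pics/{f}.png',d['color'][:,:,::-1]); np.savez(f'pics/{f}.npz',K=d['intrinsics'],T=d['T']); return d
def cal(f):
    z=np.load(f'pics/{f}.npz'); return z['K'],z['T']
def ray(f,u,v,z):
    K,T=cal(f); d=T[:3,:3]@np.linalg.inv(K)@[u,v,1]; o=T[:3,3]; return o+d*(z-o[2])/d[2]
def proj(f,p):
    K,T=cal(f); c=T[:3,:3].T@(np.array(p)-T[:3,3]); q=K@c; return q[:2]/q[2]
def crop(f,u0,v0,w,h,s,o):
    im=cv2.imread(f'pics/{f}.png')[v0:v0+h,u0:u0+w]; cv2.imwrite(f'pics/{o}.png',cv2.resize(im,None,fx=s,fy=s,interpolation=cv2.INTER_CUBIC))
E
python3 - <<'E'
from h import *
a=grab('top','t0');b=grab('side','s0')
cv2.imwrite('pics/both.png',cv2.resize(np.vstack([a['color'],b['color']])[:,:,::-1],(480,600),interpolation=cv2.INTER_AREA))
for f in('t0','s0'): print(cal(f))
print(sensors.get_obs())
E
```

```text
(array([[503.71100796,   0.        , 324.79810982],
       [  0.        , 503.71100796, 199.7717102 ],
       [  0.        ,   0.        ,   1.        ]]), array([[ 0.00963634, -0.9898046 ,  0.14210558,  0.3407574 ],
       [-0.99980564, -0.00709276,  0.01839492,  0.03604881],
       [-0.01719946, -0.14225522, -0.98968057,  1.33794405],
       [ 0.        ,  0.        ,  0.        ,  1.        ]]))
(array([[441.25079831,   0.        , 313.33235393],
       [  0.        , 441.25079831, 192.86153546],
       [  0.        ,   0.        ,   1.        ]]), array([[-9.99595863e-01,  1.96335821e-02, -2.05580199e-02,
         5.60850940e-01],
       [ 2.84185216e-02,  6.72227528e-01, -7.39798985e-01,
         8.02648618e-01],
       [-7.05237225e-04, -7.40084234e-01, -6.72513814e-01,
         7.59567068e-01],
       [ 0.00000000e+00,  0.00000000e+00,  0.00000000e+00,
         1.00000000e+00]]))
{'clock': 0.1, 'joint_positions': array([ 1.25840440e+00,  3.51194117e-01,  1.65236159e+00,  3.29235422e-06,
        1.13911144e+00, -8.46154409e-02]), 'qd': array([ 2.54768872e-04, -3.29838110e-04, -1.17295052e-03, -9.16655751e-04,
       -4.45903963e-05, -3.74956027e-04]), 'joint_torque': array([ 2.26755978e-04, -5.06829965e+01, -2.91879863e+01, -7.24896972e-05,
        2.63521841e-03,  2.03034709e-06]), 'ee_pos': array([0.12411014, 0.53558355, 0.30340521]), 'ee_rot': array([ 1.13642872e-01,  9.93521519e-01, -5.26399865e-04, -1.07411488e-04]), 'wrist_force': array([0.58301952, 0.80792123, 0.57257738]), 'moment': array([-0.03639645,  0.00962264,  0.0093481 ]), 'finger_force': 0.0, 'grip_width': 0.9947484907848058}
```

View pics/t0.png

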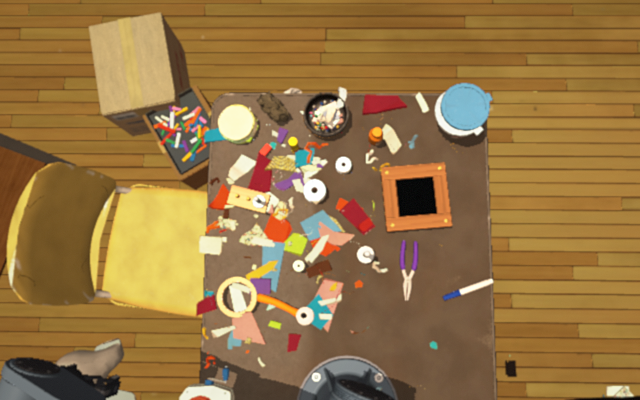

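View pics/s0.png

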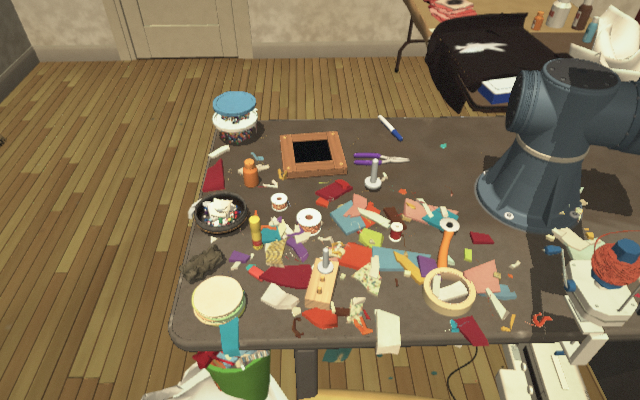

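Top view (t0): block (248,200), reel candidates (315,190) and (343,164), stand frame (416,197), pliers (408,270), a free-standing spindle (365,255), red spool (299,266), paint (376,134), glue (293,142). Side view (s0): spindle in the block (326,262), standing spindle look-alike (373,175), large reel (309,222), small reel (279,201), and a red-white spool (397,232). I choose the spindle in the block and the reel at side (309,222), and check both in a crop.

```bash
python3 - <<'E'
from h import *
crop('s0',235,150,200,150,4,'s0c'); crop('t0',220,130,240,160,3.3,'t0c')
E
```

```text
(no output)
```

View pics/s0c.png

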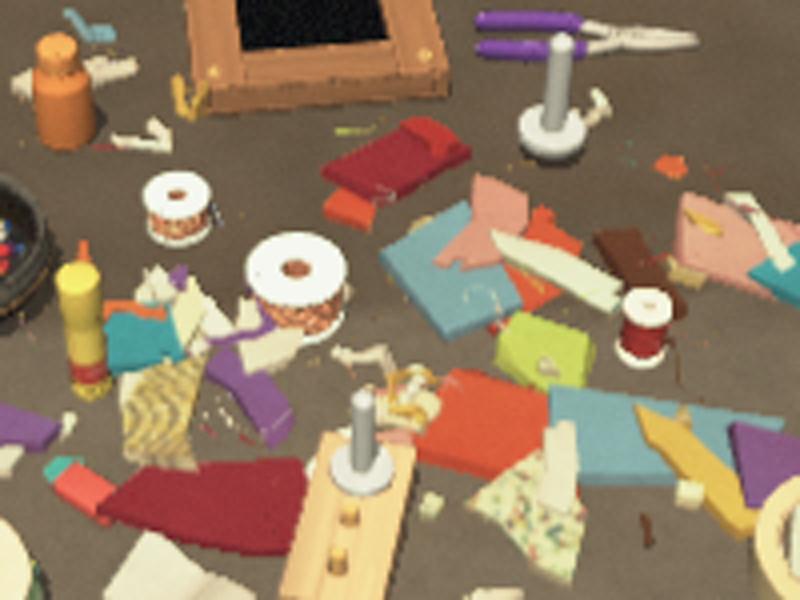

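View pics/t0c.png

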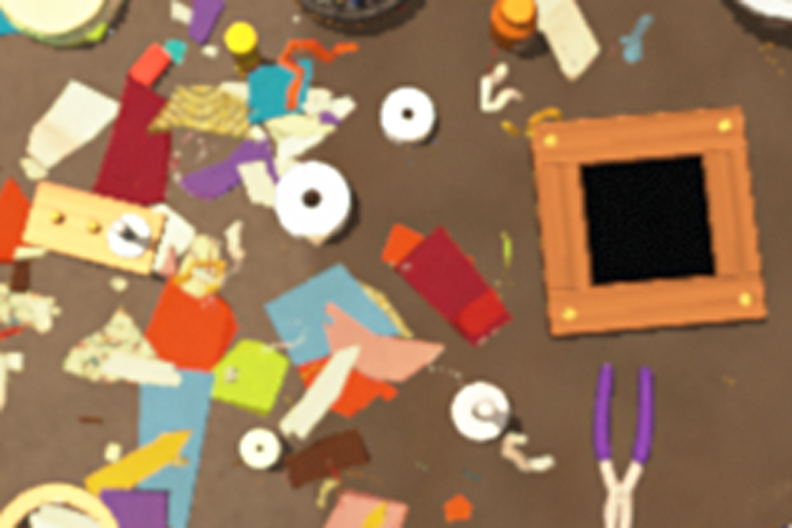

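The crops confirm it. The block spindle has collar centre at crop (363,467) side and (129,236) top, and is visibly smaller than the desk one at (553,130). The larger reel is at (297,270) side and (313,199) top. Now I'll compute positions.

```bash
python3 - <<'E'
from h import *
S=lambda x,y,z: ray('s0',235+(x+.5)/4-.5,150+(y+.5)/4-.5,z)
P=lambda x,y,z: ray('t0',220+(x+.5)/3.3-.5,130+(y+.5)/3.3-.5,z)
n=lambda s,*a: print(s,*[np.round(q*1000,1) for q in a])
n('collar',P(129,236,.036),S(363,467,.036)); n('posttop',S(363,397,.091))
n('reel',P(313,201,.036),S(297,268,.036)); n('bore',P(311,199,.036),S(297,268,.036))
for q in[(532,122),(742,107),(766,319),(552,336)]: n('stand',P(*q,.027)) 
for q in[(551,140),(725,126),(745,299),(569,314)]: n('screws',P(*q,.027)) 
for q in[(582,166),(703,156),(715,273),(593,285)]: n('open',P(*q,.0245))
for q in[(40,182),(165,209),(151,274),(24,238)]: n('block',P(*q,.03))
n('dowels',P(58,216,.043),P(94,227,.043),S(349,513,.043),S(339,556,.043))
n('glue',P(241,38,.089),'' and 0); n('paint',P(517,8,.075)); n('spool',P(260,449,.038)); n('desk spindle',P(481,410,.01))
E
```

```text
collar [522.8 233.1  36. ] [520.3 232.6  36. ]
posttop [521.3 232.5  91. ]
reel [551.9  87.5  36. ] [551.3  87.7  36. ]
bore [553.5  89.1  36. ] [551.3  87.7  36. ]
stand [618.8 -87.3  27. ]
stand [ 632.1 -255.5   27. ]
stand [ 461.7 -270.3   27. ]
stand [ 446.9 -102.    27. ]
screws [ 604.2 -102.4   27. ]
screws [ 616.5 -241.6   27. ]
screws [ 477.4 -254.2   27. ]
screws [ 464.4 -115.5   27. ]
open [ 583.6 -127.3   24.5]
open [ 592.4 -224.    24.5]
open [ 498.1 -231.5   24.5]
open [ 487.8 -135.    24.5]
block [566.8 306.7  30. ]
block [545.6 205.8  30. ]
block [493.3 215.6  30. ]
block [521.4 317.9  30. ]
dowels [537.4 288.7  43. ] [528.8 259.9  43. ] [529.1 266.6  43. ] [535.1 292.2  43. ]Traceback (most recent call last):
  File "<stdin>", line 12, in <module>
  File "<stdin>", line 4, in <lambda>
    return _wrapfunc(a, 'round', decimals=decimals, out=out)
    return _wrapit(obj, method, *args, **kwds)
    result = getattr(arr, method)(*args, **kwds)
numpy._core._exceptions._UFuncNoLoopError: ufunc 'multiply' did not contain a loop with signature matching types (dtype('<U1'), dtype('float64')) -> None
```

```bash
python3 -m crank '[[0,[-3.25,-1.47,0.7],0],[0,[-3.25,-1.47,0.7],0],[0,[-3.25,-1.47,0.7],0],[0,[-3.25,-1.47,0.7],0],[0,[-3.25,-1.47,0.7],0],[0,[-3.25,-1.47,0.7],0],[0,[-3.25,-1.47,0.7],0],[0,[-3.25,-1.47,0.7],0],[0,[-3.25,-1.47,0.7],0],[0,[-3.25,-1.47,0.7],0],[0,[-3.25,-1.47,0.7],0],[0,[-3.25,-1.47,0.7],0],[0,[-3.25,-1.47,0.7],0],[0,[-3.25,-1.47,0.7],0],[0,[0,0,0],0],[0,[0,0,0],0]]' 60
cat >> h.py <<'E'
def to(x,y,z):
    from scipy.spatial.transform import Rotation as R
    o=sensors.get_obs(); M=R.from_quat(o['ee_rot']); print('tool cm',np.round(M.inv().apply(np.array([x,y,z])-o['ee_pos'])*100,2),'yaw of tool y',np.round(np.arctan2(*M.as_matrix()[[1,0],1]),3),'t',o['clock'],'F',o['wrist_force'].round(1),'p',o['ee_pos'].round(4),'grip',round(o['grip_width'],3))
E
python3 -c "
from h import *
to(.5215,.2328,.125)"
```

```text
clock: 2.1
ee_pos: [0.5204, 0.2328, 0.2057]
ee_rot: [0.114, 0.994, -0.0, -0.0]
wrist_force: [0.7, 0.3, 0.8]
grip_width: 0.999
finger_force: 0.0
tool cm [-0.11  0.03  8.07] yaw of tool y 1.343 t 2.1 F [0.7 0.3 0.8] p [0.5204 0.2328 0.2057] grip 0.999
```

```bash
python3 -m crank '[[0,[-0.1,0,2],0],[0,[0,0,2],0],[0,[0,0,2],0],[0,[0,0,1.3],0],[0,[0,0,0.8],0],[0,[0,0,0],0]]' 60
python3 -c "
from h import *
grab('side','s1');grab('top','t1')
a=cv2.imread('pics/s1.png')[190:310,256:396];b=cv2.imread('pics/t1.png')[140:260,190:330]
cv2.imwrite('pics/c1.png',cv2.resize(np.hstack([a,b]),(784,336),interpolation=cv2.INTER_CUBIC))
to(.5215,.2328,.125)"
```

```text
clock: 2.85
ee_pos: [0.5217, 0.2325, 0.1248]
ee_rot: [0.114, 0.994, -0.0, -0.0]
wrist_force: [0.6, 0.1, -0.3]
grip_width: 1.0
finger_force: 0.0
tool cm [0.07 0.02 0.04] yaw of tool y 1.343 t 2.95 F [ 0.5 -0.2  0.1] p [0.5221 0.2325 0.1254] grip 1.002
```

View pics/c1.png

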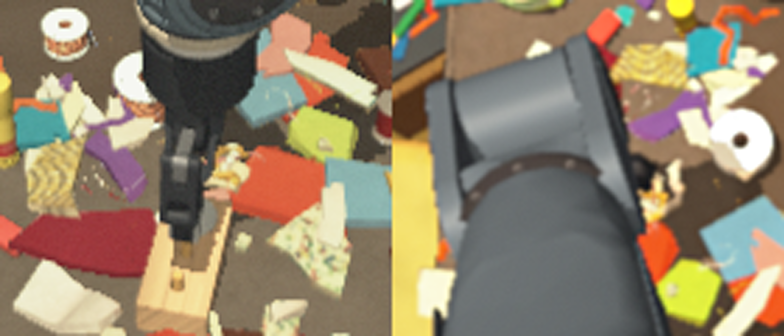

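The crop shows the near finger at (185,190), between the camera and the post, with the collar edge at (207,215) behind it. The fingers straddle the post along y and clear the dowels. I'll close and lift.

```bash
python3 -m crank '[[1,[0,0,0],0],[1,[0,0,0],0],[1,[0,0,0],0],[1,[0,0,0],0],[1,[0,0,0],0],[1,[0,0,0],0]]' 100; python3 -m crank '[[1,[0,0,-1],0],[1,[0,0,-1],0],[1,[0,0,-2],0],[1,[0,0,-3],0],[1,[0,0,0],0]]'
python3 -c "
from h import *
grab('side','s2')
crop('s2',256,130,140,140,4,'c2')
to(.5405,-.1787,.17)"
```

```text
clock: 3.7
ee_pos: [0.522, 0.2323, 0.125]
ee_rot: [0.114, 0.994, 0.0, 0.0]
wrist_force: [-0.7, -1.1, 2.0]
grip_width: 0.111
finger_force: 97.4
clock: 4.32
ee_pos: [0.5228, 0.2326, 0.1974]
ee_rot: [0.114, 0.994, 0.001, 0.002]
wrist_force: [0.2, 0.2, -0.7]
grip_width: 0.113
finger_force: 97.4
tool cm [-11.06 -39.64   2.56] yaw of tool y 1.343 t 4.375 F [-0.9 -0.6 -1.6] p [0.5222 0.2324 0.1959] grip 0.115
```

View pics/c2.png

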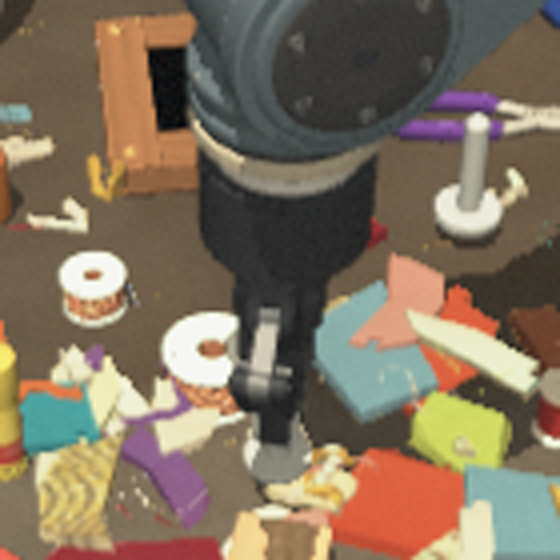

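Spindle is held and lifted clear, collar seen at crop (280,458) under the finger tip, spanning x 246–313.

```bash
python3 -c "
from h import *
p=sensors.get_obs()['ee_pos'];c=p-[0,0,.089]
print(p,(proj('s2',c)-[255.6,129.6])*4, (proj('s2',c+[.005,0,0])-[255.6,129.6])*4)"
python3 -m crank '[[1,[-0.8,-2.8,0],-0.05],[1,[-0.8,-2.8,0],-0.05],[1,[-0.8,-2.8,0],-0.05],[1,[-0.8,-2.8,0],-0.05],[1,[-0.8,-2.8,0],-0.05],[1,[-0.8,-2.8,0],-0.05]]'
python3 -c "
from h import *
to(.5405,-.1787,.17)"
```

```text
[0.52215786 0.23241642 0.1958548 ] [277.90668098 455.79897214] [267.67274018 456.02428367]
clock: 5.12
ee_pos: [0.552, 0.0599, 0.1939]
ee_rot: [-0.037, 0.999, 0.0, -0.001]
wrist_force: [-0.3, -0.1, -1.4]
grip_width: 0.117
finger_force: 97.5
tool cm [  2.9  -23.71   2.39] yaw of tool y 1.645 t 5.125 F [-0.3 -0.1 -1.4] p [0.552  0.0599 0.1939] grip 0.117
```

```bash
python3 -m crank '[[1,[0.29,-2.37,0],0],[1,[0.29,-2.37,0],0],[1,[0.29,-2.37,0],0],[1,[0.29,-2.37,0],0],[1,[0.29,-2.37,0],0],[1,[0.29,-2.37,0],0],[1,[0.29,-2.37,0],0],[1,[0.29,-2.37,0],0],[1,[0.29,-2.37,0],0],[1,[0.29,-2.37,0],0],[1,[0,0,1.5],0],[1,[0,0,1.5],0],[1,[0,0,1.5],0],[1,[0,0,1.2],0],[1,[0,0,0],0]]'
python3 -c "
from h import *
grab('side','s3');grab('top','t3')
a=cv2.imread('pics/s3.png')[90:210,230:370];b=cv2.imread('pics/t3.png')[140:260,340:480]
cv2.imwrite('pics/c3.png',cv2.resize(np.hstack([a,b]),(784,336),interpolation=cv2.INTER_CUBIC))
to(.5405,-.1787,.129)"
```

```text
clock: 7.0
ee_pos: [0.5401, -0.1771, 0.1368]
ee_rot: [-0.036, 0.999, 0.0, -0.001]
wrist_force: [-0.5, 0.1, -0.6]
grip_width: 0.11
finger_force: 97.5
tool cm [ 0.03 -0.12  0.91] yaw of tool y 1.643 t 7.1 F [-0.3  0.5 -0.6] p [ 0.5407 -0.1775  0.1381] grip 0.11
```

View pics/c3.png

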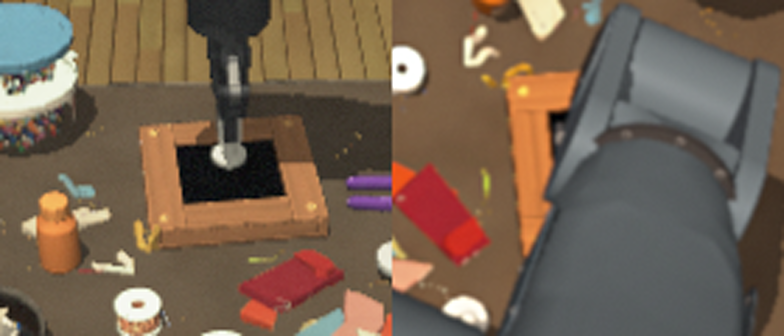

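The crop shows collar at (229,153) over the black plate, opening centre about (232,172). It is in place and clear of the frame. First a press in the middle to learn the contact height and stiffness.

```bash
python3 -c "
from h import *
for q in [(153,132),(288,122),(311,206),(163,216)]: print(ray('s3',230+(q[0]+.5)/2.8-.5,90+(q[1]+.5)/2.8-.5,.027).round(4))"
python3 -m crank '[[1,[0,0,0.5],0],[1,[0,0,0.2],0],[1,[0,0,0],0]]'
python3 -m crank '[[1,[0,0,0.1],0],[1,[0,0,0],0]]'
python3 -m crank '[[1,[0,0,0.1],0],[1,[0,0,0],0]]'
```

```text
[ 0.6149 -0.2447  0.027 ]
[ 0.4755 -0.2585  0.027 ]
[ 0.4621 -0.1184  0.027 ]
[ 0.6027 -0.1074  0.027 ]
clock: 7.48
ee_pos: [0.5405, -0.1776, 0.1308]
ee_rot: [-0.036, 0.999, 0.0, -0.0]
wrist_force: [-0.5, -0.3, -1.2]
grip_width: 0.112
finger_force: 97.5
clock: 7.72
ee_pos: [0.5405, -0.1776, 0.1299]
ee_rot: [-0.036, 0.999, 0.0, 0.0]
wrist_force: [0.6, -0.3, -1.1]
grip_width: 0.112
finger_force: 97.5
clock: 7.98
ee_pos: [0.5405, -0.1776, 0.1289]
ee_rot: [-0.036, 0.999, -0.0, 0.0]
wrist_force: [-0.5, 0.1, -0.1]
grip_width: 0.111
finger_force: 97.6
```

```bash

python3 -m crank '[[1,[0,0,0.1],0],[1,[0,0,0],0]]'
python3 -m crank '[[1,[0,0,0.05],0],[1,[0,0,0],0]]'
python3 -m crank '[[1,[0,0,0.05],0],[1,[0,0,0],0]]'
```

```text
clock: 8.22
ee_pos: [0.5407, -0.1776, 0.1286]
ee_rot: [-0.036, 0.999, -0.0, 0.0]
wrist_force: [-2.6, 0.8, 8.4]
grip_width: 0.11
finger_force: 98.5
clock: 8.48
ee_pos: [0.5408, -0.1776, 0.1285]
ee_rot: [-0.036, 0.999, -0.0, 0.0]
wrist_force: [-3.2, 2.0, 13.0]
grip_width: 0.113
finger_force: 98.9
clock: 8.72
ee_pos: [0.5409, -0.1777, 0.1284]
ee_rot: [-0.036, 0.999, -0.0, 0.001]
wrist_force: [-4.2, 2.8, 17.1]
grip_width: 0.113
finger_force: 99.3
```

Contact comes at TCP z 0.1287 with about 9 N per mm of command. Now I'll slide at roughly 8–10 N in 2 mm steps and watch for a drop in force or height.

```bash
f(){ grep -E "ee_pos|wrist_f" | tr '\n' ' '; echo; }
python3 -m crank '[[1,[0,0,-0.07],0],[1,[0,0,0],0]]'|f
python3 -m crank '[[1,[0,-0.2,0],0]]'|f
python3 -m crank '[[1,[0,-0.2,0],0]]'|f
python3 -m crank '[[1,[0,-0.2,0],0]]'|f
python3 -m crank '[[1,[0,-0.2,0],0]]'|f
python3 -m crank '[[1,[0,-0.2,0],0]]'|f
python3 -m crank '[[1,[0,-0.2,0],0]]'|f
python3 -m crank '[[1,[0,-0.2,0],0]]'|f
```

```text
ee_pos: [0.5408, -0.1776, 0.1286] wrist_force: [-2.0, 1.6, 10.2] 
ee_pos: [0.5409, -0.1791, 0.1285] wrist_force: [-0.7, 6.0, 10.7] 
ee_pos: [0.5412, -0.1812, 0.1285] wrist_force: [-0.5, 5.0, 8.1] 
ee_pos: [0.5413, -0.1833, 0.1283] wrist_force: [0.1, 3.1, 5.9] 
ee_pos: [0.5414, -0.1853, 0.1282] wrist_force: [0.1, 4.2, 6.0] 
ee_pos: [0.5416, -0.1873, 0.1282] wrist_force: [-1.0, 5.6, 8.7] 
ee_pos: [0.5418, -0.1893, 0.1284] wrist_force: [-0.9, 6.1, 10.3] 
ee_pos: [0.542, -0.1911, 0.1286] wrist_force: [0.6, 6.0, 11.1]
```

A shallow dip appears around y -0.183 to -0.187 (force 6 N, z 0.4 mm lower), so the hole's edge is probably nearby. I'll slide back along a line 2 mm to the +x side, then 2 mm to the -x side.

```bash
f(){ grep -E "ee_pos|wrist_f" | tr '\n' ' '; echo; }
python3 -m crank '[[1,[-0.2,0,0],0]]'|f
python3 -m crank '[[1,[0,0.2,0],0]]'|f
python3 -m crank '[[1,[0,0.2,0],0]]'|f
python3 -m crank '[[1,[0,0.2,0],0]]'|f
python3 -m crank '[[1,[0,0.2,0],0]]'|f
python3 -m crank '[[1,[0,0.2,0],0]]'|f
python3 -m crank '[[1,[0.2,0,0],0]]'|f
python3 -m crank '[[1,[0.2,0,0],0]]'|f
python3 -m crank '[[1,[0,-0.2,0],0]]'|f
python3 -m crank '[[1,[0,-0.2,0],0]]'|f
python3 -m crank '[[1,[0,-0.2,0],0]]'|f
python3 -m crank '[[1,[0,-0.2,0],0]]'|f
```

```text
ee_pos: [0.5433, -0.1914, 0.1285] wrist_force: [-8.3, 0.4, 15.1] 
ee_pos: [0.5437, -0.1901, 0.1287] wrist_force: [-3.7, -4.5, 9.3] 
ee_pos: [0.5439, -0.1882, 0.1287] wrist_force: [-1.1, -4.8, 6.7] 
ee_pos: [0.5439, -0.1862, 0.1287] wrist_force: [-0.0, -3.7, 7.7] 
ee_pos: [0.5438, -0.1842, 0.1287] wrist_force: [0.8, -3.2, 6.9] 
ee_pos: [0.5437, -0.1822, 0.1287] wrist_force: [0.5, -4.1, 6.8] 
ee_pos: [0.542, -0.182, 0.1287] wrist_force: [2.3, -0.8, 5.6] 
ee_pos: [0.5396, -0.182, 0.1284] wrist_force: [1.8, 0.7, 2.3] 
ee_pos: [0.5385, -0.1836, 0.1273] wrist_force: [0.8, -0.1, -2.5] 
ee_pos: [0.5387, -0.1857, 0.1271] wrist_force: [0.5, 0.2, -0.5] 
ee_pos: [0.5388, -0.1874, 0.1272] wrist_force: [-0.4, 7.6, 1.5] 
ee_pos: [0.5388, -0.1884, 0.1271] wrist_force: [-0.1, 14.7, 2.4]
```

Hole found: at (0.5387, -0.1850) the tip hangs free below the plate level. I'll back up 4 mm and feed down.

```bash
f(){ grep -E "ee_pos|wrist_f" | tr '\n' ' '; echo; }
python3 -m crank '[[1,[0,0.2,0],0],[1,[0,0.2,0],0],[1,[0,0,0],0]]'|f
python3 -m crank '[[1,[0,0,0.1],0],[1,[0,0,0],0]]'|f
python3 -m crank '[[1,[0,0,0.1],0],[1,[0,0,0],0]]'|f
```

```text
ee_pos: [0.5391, -0.1858, 0.1276] wrist_force: [0.9, -1.0, -0.5] 
ee_pos: [0.539, -0.1858, 0.1265] wrist_force: [-0.1, 0.1, 0.3] 
ee_pos: [0.5388, -0.1855, 0.1253] wrist_force: [-2.0, 2.4, -0.8]
```

```bash
f(){ grep -E "ee_pos|wrist_f" | tr '\n' ' '; echo; }
python3 -m crank '[[1,[0.08,0.08,0],0],[1,[0,0,0.1],0],[1,[0,0,0],0]]'|f
python3 -m crank '[[1,[0,0,0.2],0],[1,[0,0,0],0]]'|f
python3 -m crank '[[1,[0,0,0.2],0],[1,[0,0,0],0]]'|f
```

```text
ee_pos: [0.5383, -0.185, 0.1245] wrist_force: [0.8, -0.2, -1.0] 
ee_pos: [0.5382, -0.1849, 0.1224] wrist_force: [0.1, -0.3, -0.4] 
ee_pos: [0.5382, -0.1849, 0.1204] wrist_force: [0.9, -0.4, -1.0]
```

```bash
f(){ grep -E "ee_pos|wrist_f" | tr '\n' ' '; echo; }
python3 -m crank '[[1,[0,0,0.2],0],[1,[0,0,0.1],0],[1,[0,0,0],0]]'|f
python3 -m crank '[[1,[0,0,0.1],0],[1,[0,0,0],0]]'|f
python3 -m crank '[[1,[0,0,0.05],0],[1,[0,0,0],0]]'|f
python3 -m crank '[[1,[0,0,0.05],0],[1,[0,0,0],0],[1,[0,0,0],0]]'|f
```

```text
ee_pos: [0.5382, -0.1849, 0.1175] wrist_force: [0.5, 0.9, -1.1] 
ee_pos: [0.5383, -0.1849, 0.117] wrist_force: [-1.0, 1.3, 3.3] 
ee_pos: [0.5384, -0.1849, 0.1169] wrist_force: [-3.8, 2.6, 10.0] 
ee_pos: [0.5384, -0.185, 0.1169] wrist_force: [-5.6, 3.3, 16.5]
```

Collar is seated at z 0.117, as expected (12 mm below first contact). I'll release, go up, and fetch the reel.

```bash
python3 -m crank '[[1,[0,0,-0.13],0],[0.6,[0,0,0],0],[0.3,[0,0,0],0],[0,[0,0,0],0],[0,[0,0,0],0],[0,[0,0,0],0]]'
python3 -m crank '[[0,[0,0,-1],0],[0,[0,0,-3],0],[0,[0,0,-3],0],[0,[0,0,-3],0],[0,[0,2,0],0],[0,[0,3,0],0],[0,[0,3,0],0],[0,[0,3,0],0],[0,[0,3,0],0],[0,[0,3,0],0],[0,[0,3,0],0],[0,[0,3,0],0],[0,[0,3,0],0],[0,[0,1,0],0],[0,[0,0,0],0]]'
python3 -c "
from h import *
grab('side','s4');grab('top','t4')
a=cv2.imread('pics/s4.png')[100:200,256:376];b=cv2.imread('pics/t4.png')[140:240,360:480]
cv2.imwrite('pics/c4.png',cv2.resize(np.hstack([a,b]),(800,333),interpolation=cv2.INTER_CUBIC))
to(.5520,.0877,.100)"
```

```text
clock: 15.1
ee_pos: [0.5382, -0.185, 0.1168]
ee_rot: [-0.036, 0.999, 0.0, -0.0]
wrist_force: [-0.6, 0.3, -0.2]
grip_width: 1.004
finger_force: 0.0
clock: 16.98
ee_pos: [0.5184, 0.0847, 0.2166]
ee_rot: [-0.037, 0.999, -0.0, -0.0]
wrist_force: [0.0, -0.1, 0.0]
grip_width: 1.002
finger_force: 0.0
tool cm [-3.36  0.15 11.67] yaw of tool y 1.643 t 17.075 F [ 0.  -0.3  0.4] p [0.5187 0.0838 0.2168] grip 1.0
```

View pics/c4.png

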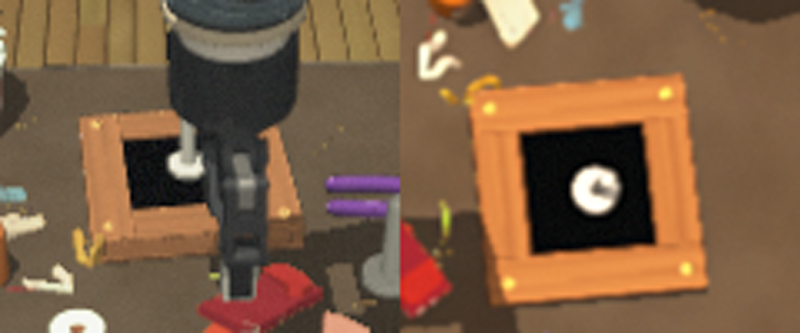

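Spindle is upright with its collar (597,189 in the right half) on the plate. I'll measure the collar and reel by white-blob centroids from the top view.

```bash
python3 - <<'E'
from h import *
def blob(f,u,v,r,z):
    im=cv2.imread(f'pics/{f}.png').astype(int)[v-r:v+r+1,u-r:u+r+1]
    m=((im.min(2)>130)&(im.max(2)-im.min(2)<40)).astype('uint8')
    c=max(cv2.findContours(m,cv2.RETR_EXTERNAL,cv2.CHAIN_APPROX_NONE)[0],key=cv2.contourArea)
    (x,y),rad=cv2.minEnclosingCircle(cv2.convexHull(c)); e=cv2.fitEllipse(cv2.convexHull(c))
    print(f,(x+u-r,y+v-r),rad,e, ray(f,x+u-r,y+v-r,z).round(4),ray(f,e[0][0]+u-r,e[0][1]+v-r,z).round(4))
blob('t4',389,168,12,.028); blob('t0',314,190,16,.036); blob('t0',258,201,8,.036)
E
```

```text
Traceback (most recent call last):
ValueError: max() iterable argument is empty
```

```bash
python3 - <<'E'
from h import *
def blob(f,u,v,r,z):
    im=cv2.imread(f'pics/{f}.png').astype(int)[v-r:v+r+1,u-r:u+r+1]
    m=((im.min(2)>120)&(im.max(2)-im.min(2)<50)).astype('uint8')
    c=max(cv2.findContours(m,cv2.RETR_EXTERNAL,cv2.CHAIN_APPROX_NONE)[0],key=cv2.contourArea)
    (x,y),rad=cv2.minEnclosingCircle(cv2.convexHull(c)); e=cv2.fitEllipse(cv2.convexHull(c))
    print(f,rad,np.round(e[1],1), ray(f,x+u-r,y+v-r,z).round(4),ray(f,e[0][0]+u-r,e[0][1]+v-r,z).round(4))
blob('t4',419,197,12,.028); blob('t0',314,190,16,.036); blob('t0',258,201,8,.036)
E
```

```text
t4 6.869030475616455 [13.5 13.5] [ 0.5393 -0.1843  0.028 ] [ 0.5393 -0.1843  0.028 ]
t0 15.811488151550293 [25.6 31.1] [0.5613 0.0968 0.036 ] [0.5607 0.0966 0.036 ]
t0 6.5007100105285645 [12.  13.1] [0.5231 0.2335 0.036 ] [0.5231 0.2335 0.036 ]
```

The top camera reads about 1 mm high in x and y against the robot, so I take the reel at (0.5514, 0.0872) in robot terms.

```bash
python3 -m crank '[[0,[-1.6,0.05,0],0],[0,[-1.7,0.05,0],0],[0,[0,0,2],0],[0,[0,0,2.5],0],[0,[0,0,2.5],0],[0,[0,0,2.5],0],[0,[0,0,1.5],0],[0,[0,0,0],0],[0,[0,0,0],0]]' 40
python3 -c "
from h import *
to(.5514,.0872,.074)"
```

```text
clock: 18.2
ee_pos: [0.552, 0.0876, 0.1077]
ee_rot: [-0.036, 0.999, 0.0, 0.001]
wrist_force: [-0.6, 0.5, -0.3]
grip_width: 0.999
finger_force: 0.0
tool cm [ 0.07 -0.03  3.37] yaw of tool y 1.643 t 18.2 F [-0.6  0.5 -0.3] p [0.552  0.0876 0.1077] grip 0.999
```

```bash
python3 -m crank '[[0,[0.05,0,1.2],0],[0,[0,0,1.2],0],[0,[0,0,0.9],0],[0,[0,0,0],0],[0.5,[0,0,0],0],[0.7,[0,0,0],0],[0.8,[0,0,0],0],[1,[0,0,0],0],[1,[0,0,0],0]]' 50
python3 -m crank '[[1,[0,0,-0.5],0],[1,[0,0,-1.5],0],[1,[0,0,-3],0],[1,[0,0,-3],0],[1,[0,0,-2],0],[1,[0,0,0],0],[1,[0,0,0],0]]'
python3 -c "
from h import *
grab('side','s5');grab('top','t5')
a=cv2.imread('pics/s5.png')[90:260,220:400]
cv2.imwrite('pics/c5.png',cv2.resize(a,None,fx=3.3,fy=3.3,interpolation=cv2.INTER_CUBIC))
to(.5382,-.185,.17)"
```

```text
clock: 19.32
ee_pos: [0.5513, 0.0877, 0.0747]
ee_rot: [-0.036, 0.999, -0.0, 0.0]
wrist_force: [-2.3, -0.3, 5.2]
grip_width: 0.672
finger_force: 52.6
clock: 20.2
ee_pos: [0.5507, 0.0877, 0.1735]
ee_rot: [-0.036, 0.999, -0.0, -0.0]
wrist_force: [-0.3, 0.1, -1.6]
grip_width: 0.67
finger_force: 53.9
tool cm [  3.21 -27.1    0.31] yaw of tool y 1.643 t 20.3 F [-0.4  0.5 -1.4] p [0.5507 0.0876 0.173 ] grip 0.671
```

View pics/c5.png

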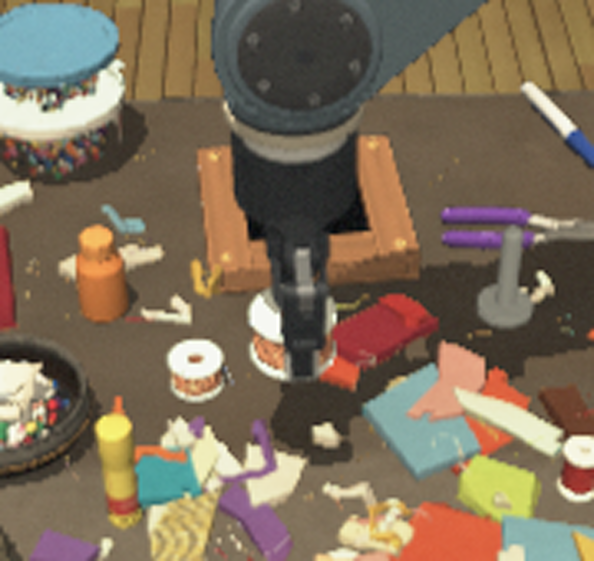

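Reel is held level: crop x extent about 249–336 near y 350, finger at 302. I'll work out its offset from the tool axis along x.

```bash
python3 - <<'E'
from h import *
im=cv2.imread('pics/s5.png').astype(int)
p=sensors.get_obs()['ee_pos']; b=np.array([p[0],p[1],p[2]-.0747])
T=cal('s5')[1]
for z,s in((0,'bottom'),(.036,'top')):
    c=b+[0,0,z]; print(s,proj('s5',c),proj('s5',c+[.029,0,0]),proj('s5',c-[.029,0,0]))
# white extents per row
for v in range(178,206,3):
    row=im[v,285:330]; m=(row.min(1)>110)&(row.max(1)-row.min(1)<60); i=np.where(m)[0]+285; print(v,(i.min(),i.max()) if len(i) else None)
E
```

```text
bottom [308.95473247 196.71903323] [295.8094479 196.9795369] [322.08393204 196.45884832]
top [308.83133092 184.43768327] [295.3506274  184.69711744] [322.29511873 184.17857464]
178 (np.int64(300), np.int64(314))
181 (np.int64(296), np.int64(320))
184 (np.int64(295), np.int64(321))
187 (np.int64(295), np.int64(321))
190 (np.int64(297), np.int64(319))
193 (np.int64(302), np.int64(305))
196 (np.int64(285), np.int64(321))
199 (np.int64(285), np.int64(320))
202 (np.int64(285), np.int64(317))
205 (np.int64(290), np.int64(290))
```

```bash
python3 -m crank '[[1,[0.3,-1.5,-0.1],0],[1,[0.3,-2.5,0],0],[1,[0.3,-2.5,0],0],[1,[0.3,-2.5,0],0],[1,[0.3,-2.5,0],0],[1,[0.3,-2.5,0],0],[1,[0.3,-2.5,0],0],[1,[0.3,-2.5,0],0],[1,[0.3,-2.5,0],0],[1,[0.3,-2.5,0],0],[1,[0.3,-2.1,0],0],[1,[0,-1,0],0],[1,[0,0,0],0],[1,[0,0,0],0]]'
python3 -c "
from h import *
to(.5372,-.185,.1577)"
```

```text
clock: 22.05
ee_pos: [0.5377, -0.1844, 0.1748]
ee_rot: [-0.036, 0.999, 0.0, -0.0]
wrist_force: [-0.2, 0.8, -1.9]
grip_width: 0.674
finger_force: 53.9
tool cm [ 0.05 -0.06  1.71] yaw of tool y 1.644 t 22.05 F [-0.2  0.8 -1.9] p [ 0.5377 -0.1844  0.1748] grip 0.674
```

```bash
f(){ grep -E "ee_pos|wrist_f" | tr '\n' ' '; echo; }
python3 -m crank '[[1,[0.05,-0.06,0.5],0],[1,[0,0,0.5],0],[1,[0,0,0.5],0],[1,[0,0,0],0]]'|f
python3 -m crank '[[1,[0,0,0.15],0],[1,[0,0,0],0]]'|f
python3 -m crank '[[1,[0,0,0.15],0],[1,[0,0,0],0]]'|f
python3 -m crank '[[1,[0,0,0.15],0],[1,[0,0,0],0]]'|f
python3 -c "
from h import *
grab('side','s6')
a=cv2.imread('pics/s6.png')[80:200,250:390]
cv2.imwrite('pics/c6.png',cv2.resize(a,None,fx=4,fy=4,interpolation=cv2.INTER_CUBIC))"
```

```text
ee_pos: [0.5371, -0.1855, 0.1593] wrist_force: [-0.7, -1.2, -1.4] 
ee_pos: [0.5373, -0.1856, 0.1584] wrist_force: [-0.3, 0.1, -1.8] 
ee_pos: [0.5372, -0.1856, 0.1568] wrist_force: [-0.2, 0.0, -1.5] 
ee_pos: [0.5372, -0.1856, 0.1552] wrist_force: [0.0, -0.2, -1.4]
```

View pics/c6.png

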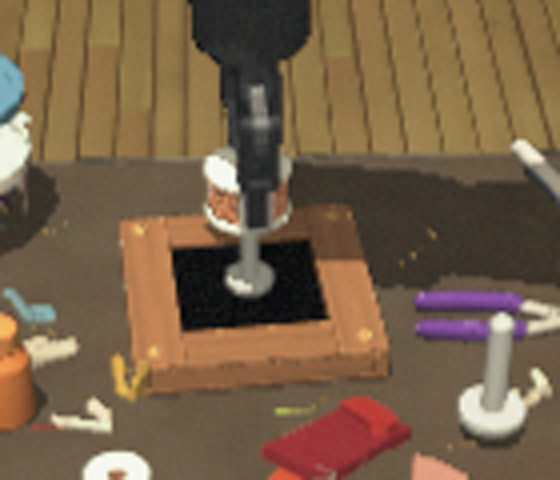

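The crop shows the reel (203–292 wide, centre 247) over the post at x 250, no more than about 1 mm off. No contact force, so I'll continue down with checks.

```bash
f(){ grep -E "ee_pos|wrist_f" | tr '\n' ' '; echo; }
python3 -m crank '[[1,[0.05,0.03,0.15],0],[1,[0,0,0.15],0],[1,[0,0,0],0]]'|f
python3 -m crank '[[1,[0,0,0.3],0],[1,[0,0,0.3],0],[1,[0,0,0],0]]'|f
python3 -m crank '[[1,[0,0,0.4],0],[1,[0,0,0.4],0],[1,[0,0,0],0]]'|f
```

```text
ee_pos: [0.5367, -0.1853, 0.1522] wrist_force: [0.2, -0.4, -1.5] 
ee_pos: [0.5366, -0.1853, 0.1461] wrist_force: [-0.4, 0.6, -1.8] 
ee_pos: [0.5366, -0.1853, 0.1379] wrist_force: [0.4, 0.3, -2.2]
```

```bash
f(){ grep -E "ee_pos|wrist_f" | tr '\n' ' '; echo; }
python3 -m crank '[[1,[0,0,0.5],0],[1,[0,0,0.5],0],[1,[0,0,0.5],0],[1,[0,0,0.5],0],[1,[0,0,0.5],0],[1,[0,0,0.4],0],[1,[0,0,0.2],0],[1,[0,0,0.1],0],[1,[0,0,0],0]]'|f
python3 -m crank '[[1,[0,0,0.1],0],[1,[0,0,0],0]]'|f
python3 -m crank '[[1,[0,0,0.1],0],[1,[0,0,0],0]]'|f
```

```text
ee_pos: [0.5368, -0.1854, 0.1064] wrist_force: [-0.5, -0.4, -2.5] 
ee_pos: [0.5368, -0.1853, 0.1054] wrist_force: [0.4, -0.3, -2.0] 
ee_pos: [0.5367, -0.1853, 0.1043] wrist_force: [-0.7, -1.0, -2.7]
```

```bash
f(){ grep -E "ee_pos|wrist_f" | tr '\n' ' '; echo; }
python3 -m crank '[[1,[0,0,0.1],0],[1,[0,0,0],0]]'|f
python3 -m crank '[[1,[0,0,0.07],0],[1,[0,0,0],0]]'|f
python3 -m crank '[[1,[0,0,0.05],0],[1,[0,0,0],0]]'|f
```

```text
ee_pos: [0.5367, -0.1853, 0.1033] wrist_force: [-0.1, 0.4, -1.5] 
ee_pos: [0.5368, -0.1854, 0.1027] wrist_force: [0.2, -0.8, -0.4] 
ee_pos: [0.5368, -0.1854, 0.1027] wrist_force: [-2.6, 1.2, 5.4]
```

Touched down at 0.1027, exactly where expected. I'll release gradually, rise and look.

```bash
python3 -m crank '[[0.6,[0,0,-0.03],0],[0.3,[0,0,0],0],[0,[0,0,0],0],[0,[0,0,0],0],[0,[0,0,0],0],[0,[0,0,-1],0],[0,[0,0,-2.5],0],[0,[0,0,-3],0],[0,[0,0,-3],0],[0,[0,3,0],0],[0,[0,4,0],0],[0,[0,4,0],0],[0,[0,4,0],0],[0,[0,4,0],0],[0,[0,3,0],0],[0,[0,0,0],0]]'
python3 -c "
from h import *
grab('side','s7');grab('top','t7')
a=cv2.imread('pics/s7.png')[80:200,250:390];b=cv2.imread('pics/t7.png')[140:260,340:480]
cv2.imwrite('pics/c7.png',cv2.resize(np.hstack([a,b]),(784,336),interpolation=cv2.INTER_CUBIC))"
```

```text
clock: 28.85
ee_pos: [0.5208, 0.0355, 0.1982]
ee_rot: [-0.037, 0.999, 0.0, 0.0]
wrist_force: [0.7, 0.7, -0.9]
grip_width: 0.999
finger_force: 0.0
```

View pics/c7.png

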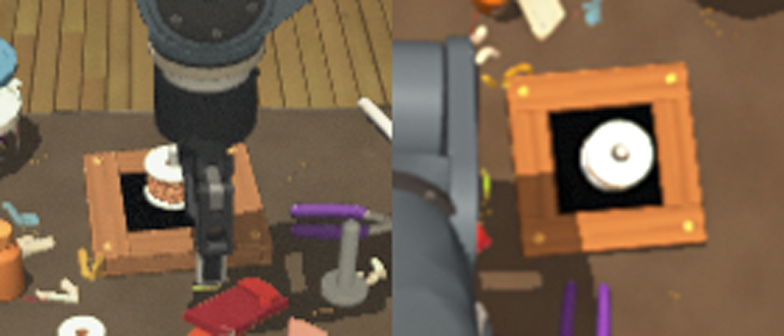

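The reel lies flat over the spindle (top-view centre (617,155), post tip (621,152)), the gripper is clear and the bystanders are in place. Handing in.

```bash
python3 -c "
from bench import r
print(r.job_done())"
```

```text
the job is handed in; nothing more can be done
None
```

The spindle is fully home in the plate's hole, the reel is flat on its collar and released, and the job was handed in at about 29 s with contact forces around 17 N at most; the hand-in gave no verdict.

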